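Find the pot with the steel slug

ROBOT

A 6-joint arm with a two-finger parallel gripper is mounted at the origin on the work surface. World frame = base frame: x ahead of the robot, y to its left, z up, the work surface at z = 0. Lengths are in mm, angles in rad, forces in N, time in s.
With the tool pointing down it reaches from about 400 to 925 mm from the base axis. Payload 12.5 kg.
Tool frame: the origin (TCP) lies on the centre line of the jaws, within the pads' length; the fingertips stand 25 mm ahead of it and the grasp point (between the pads) lies 6 mm ahead of it (env.tip_extent is the distance from the TCP to the fingertips, in mm); x points along the fingers, z is the direction in which the jaws open and shut, and the axes are right-handed (so a half turn about x gives the same grasp; the last joint's range is limited). The gripper opens to 95 mm and grips with 3 to 60 N. Pads are 20 mm wide; open, the fingers measure 119 mm over their backs; the gripper's body (75 mm by 180 mm) begins 59 mm behind the grasp point.
Start: joints at [-1.251, 0.491, 1.559, -0, 1.092, -0.106], TCP at [258.179, -569.199, 239.661] pointing down, gripper open.
Joint ranges: [-3.1, 3.1], [-0.84, 2.19], [0.05, 2.79], [-1.13, 4.28], [0.06, 2.93], [-2.69, 2.69]. Speed limits (rad/s): [2.22, 2.22, 2.79, 3.14, 3.14, 3.14].

INTERFACE

Orientations are given as [roll, pitch, yaw] about the fixed x, y, z axes, in that order (R = Rz(yaw) Ry(pitch) Rx(roll)).
In Python, from cell import env gives the robot as it stands.
- The arm moves only by the tool step_arm, never from a script. Its argument "rows" is a list of rows, each a list of 6 numbers: the shift along the tool's x, y, z in mm, then the turn, a rotation vector about the tool's x, y, z in rad. In form: [[x, y, z, wx, wy, wz], ...]. A call has 1 to 8 rows; each row shifts and turns the pose as measured when the row begins, along the tool's axes as they then stand; what a row does not reach is not made up. A row lasts 1/8 s, in which the tool goes at most 62.5 mm and 10.7 degrees, less where a joint would pass 70% of its speed; a pose out of reach is approached as far as the arm can. A call is refused whole if a number of a shift passes 62.5 or a number of a turn 0.188, either way. A call with a gripper value outside its range is refused whole. "grip" is the finger opening in mm, from 0 to 95.1, set as the call begins (left out, the last holds). The fingers move at their own pace and stop on an object; the grip force is fixed at half the most. Time passes only in rows, so rows that do not move let the fingers close. It gives the time, the measured TCP pose, the force and the opening at its end, in the units of the state.
- env.state(): the state, without advancing time (a new reading comes with each control period).
- env.read_camera(name): name is "scene" or "side" or "wrist"; returns the picture (480x640x3 uint8, red, green, blue); there is no depth.
- env.get_calibration(name): a dict with "fx", "fy", "cx", "cy" (pixels), "pose" (4x4, takes a point from camera to world coordinates); the wrist camera has in their place "hand_eye" (4x4, takes a point from camera to tool coordinates, whose origin is the TCP and whose axes are the tool frame's). Camera axes: x right, y down, z forward; pixel columns grow to the right and rows downward; lengths in mm; the calibration is good to about 2 mm. The wrist camera is an equidistant fisheye: a pixel r from the principal point sees the ray r / f radians off the axis. A picture is of the moment at which its call begins: read the wrist's pose just before it. get_calibration takes no time and is no camera call.
- env.job_done(): hands the job in, once; it reports no verdict.
The state is a dict: "t": time; "joints": joint angles; "qvel": joint speeds; "tau": joint torques, N m; "eef_pos": TCP position; "tcp_rot": TCP orientation; "ft_force": force on the tool from outside, world axes, zero at the start; "moment": the same for the moment, N m; "opening": opening from 0.0 (shut) to 1.0 (fully open).
Only numpy, scipy, OpenCV 4.12 (cv2) and the standard library are available. Lean on these libraries where they do the work, as an engineer would, in place of code of your own. Each camera call takes 0.05 s, during which the arm holds its last target.

TASK

Take the clear cover off the yellow tray and lay it flat on the black mat, then lift the two sample pots in turn right out above the tray's rim, the blue-capped one first, and feel which is heavier. Finish while still holding the heavier pot, upright and still, over the middle of the red tray with its underside about 12 cm above the bench, and with the lighter pot standing upright back in the yellow tray. Drop nothing and leave the other glassware where it stands.

Things in the scene. Friction and masses are not known exactly. Their poses are not given: they have to be found in the camera images.
- yellow_tray: yellow open-topped tray, fixed, 128 mm (its x) by 218 mm (its y) outside, 65 mm high, walls and floor 4 mm; origin at the centre of its underside, z up. The pots stand in it side by side along its y, about 45 mm either side of its centre (the blue one at +y or -y), at least 75 mm apart between centres.
- cover: loose clear (slightly milky) plastic cover lying on the rim of the yellow tray and barring the way to the pots: plate 132 mm (its x) by 222 mm (its y), 5 mm thick, 0.2 kg, with an upright black cylindrical knob at its centre, 24 mm diameter, standing from 5 to 45 mm above the underside; origin at the centre of the plate's underside, z up.
- mat: plain black rubber mat lying fixed on the bench on the other side from the yellow tray, 140 mm (its x) by 230 mm (its y), 3 mm thick; origin at the centre of its underside, z up.
- red_tray: empty low red tray, fixed, 140 mm square outside, 30 mm high, walls and floor 4 mm; origin at the centre of its underside, z up.
- pot_blue: sealed sample pot, loose: white upright cylinder with a blue cap, 38 mm diameter, 54 mm tall over all, straight sides so it can be gripped anywhere around; origin at the centre of its underside, z up. It stands in the yellow tray and looks like the other but for the cap's colour. One pot (either, by chance) holds a steel slug and weighs about 0.31 to 0.42 kg with it, the other a plastic slug, about 0.09 to 0.14 kg; the slug has about 2 mm of play inside.
- pot_green: sealed sample pot, loose: white upright cylinder with a green cap, 38 mm diameter, 54 mm tall over all, straight sides so it can be gripped anywhere around; origin at the centre of its underside, z up. It stands in the yellow tray and looks like the other but for the cap's colour. One pot (either, by chance) holds a steel slug and weighs about 0.31 to 0.42 kg with it, the other a plastic slug, about 0.09 to 0.14 kg; the slug has about 2 mm of play inside.
- flask: bystander, loose: conical glass flask with a cork, 72 mm wide at the foot, 132 mm tall; origin at the centre of its underside
- amber_bottle: bystander, loose: amber glass bottle with a black cap, 58 mm diameter, 125 mm tall; origin at the centre of its underside
- beaker: bystander, loose: empty glass beaker, 60 mm diameter, 75 mm tall; origin at the centre of its underside
- vial: bystander, loose: short green glass vial with a cork, 38 mm diameter, 62 mm tall; origin at the centre of its underside
- mortar: bystander, loose: white ceramic bowl, 84 mm diameter, 50 mm tall; origin at the centre of its underside
- wash_bottle: bystander, loose: white plastic bottle with a red cap, 60 mm diameter, 150 mm tall; origin at the centre of its underside
Things that resemble listed ones, but are neither listed nor needed, are in the scene too. Several things look just like the red_tray: the one meant starts farthest from the robot's base.

How it is judged (in metres and radians):
On the way, in this order (a step that is already met when the one before it is completed fails the run):
1. the cover lies flat on the black mat, let go (horizontal distance between cover and mat below 0.04 m and height (world z) of cover below 0.008 m and angle between cover's own z axis and vertical below 0.04 rad and contact force between cover and mat above 0.5 N and contact force between cover and the fingers below 0.05 N), for 0.2 s.
2. the blue-capped pot is lifted out above the tray's rim while the green-capped one stands in the tray (height (world z) of pot_blue above 0.06 m and contact force between pot_blue and the fingers above 1 N and x of pot_green in the frame of yellow_tray between -0.06 and 0.06 m and y of pot_green in the frame of yellow_tray between -0.105 and 0.105 m and height (world z) of pot_green below 0.012 m and angle between pot_green's own z axis and vertical below 0.15 rad), for 0.2 s.
3. the green-capped pot is lifted out above the tray's rim while the blue-capped one stands back in the tray (height (world z) of pot_green above 0.06 m and contact force between pot_green and the fingers above 1 N and x of pot_blue in the frame of yellow_tray between -0.06 and 0.06 m and y of pot_blue in the frame of yellow_tray between -0.105 and 0.105 m and height (world z) of pot_blue below 0.012 m and angle between pot_blue's own z axis and vertical below 0.15 rad), for 0.2 s.
At the end, for the whole second after the job is handed in: Cover flat and free on the mat (centres within 40 mm); lighter pot upright (0.15 rad) and free in the yellow tray; heavier pot held still and upright (0.2 rad) in the fingers, its axis within 40 mm of the red tray's centre, its underside 80 to 200 mm above the bench (all of step 1 and ((horizontal distance between pot_blue and red_tray below 0.04 m and height (world z) of pot_blue between 0.08 and 0.2 m and angle between pot_blue's own z axis and vertical below 0.2 rad and contact force between pot_blue and the fingers above 1 N and linear speed of pot_blue below 0.05 m/s and contact force between pot_blue and red_tray below 0.05 N and contact force between pot_blue and pot_green below 0.05 N and contact force between pot_blue and cover below 0.05 N and x of pot_green in the frame of yellow_tray between -0.06 and 0.06 m and y of pot_green in the frame of yellow_tray between -0.105 and 0.105 m and height (world z) of pot_green below 0.012 m and angle between pot_green's own z axis and vertical below 0.15 rad and contact force between pot_green and the fingers below 0.05 N and contact force between pot_green and yellow_tray between 0.3 and 2.1 N and linear speed of pot_green below 0.02 m/s) or (horizontal distance between pot_green and red_tray below 0.04 m and height (world z) of pot_green between 0.08 and 0.2 m and angle between pot_green's own z axis and vertical below 0.2 rad and contact force between pot_green and the fingers above 1 N and linear speed of pot_green below 0.05 m/s and contact force between pot_green and red_tray below 0.05 N and contact force between pot_green and pot_blue below 0.05 N and contact force between pot_green and cover below 0.05 N and x of pot_blue in the frame of yellow_tray between -0.06 and 0.06 m and y of pot_blue in the frame of yellow_tray between -0.105 and 0.105 m and height (world z) of pot_blue below 0.012 m and angle between pot_blue's own z axis and vertical below 0.15 rad and contact force between pot_blue and the fingers below 0.05 N and contact force between pot_blue and yellow_tray between 0.3 and 2.1 N and linear speed of pot_blue below 0.02 m/s))); the arm keeps its last pose, push and grip.
It fails at once if a bystander pushed more than 30 mm or tipped (distance of any of flask, amber_bottle, beaker, vial, mortar, wash_bottle from where it was at the start of the episode above 0.03 m or angle between any of flask, amber_bottle, beaker, vial, mortar, wash_bottle's own z axis and vertical above 0.5 rad).
It fails at once if the cover dropped (falling free of the fingers from more than about 25 mm) (contact force between cover and the fingers below 0.02 N and linear speed of cover above 0.7 m/s).
It fails at once if a pot dropped (falling free of the fingers from more than about 25 mm) ((contact force between pot_blue and the fingers below 0.02 N and linear speed of pot_blue above 0.7 m/s) or (contact force between pot_green and the fingers below 0.02 N and linear speed of pot_green above 0.7 m/s)).
It also fails if it takes over 72 s, if anything falls off the work surface, if the arm or the gripper's body presses on something with over 40 N, if the wrist force passes 120 N, or if a joint passes its speed limit or range.

## Working session

There is one attempt and no reset: what is moved stays moved. The work goes in short steps, Python scripts to look and compute and a tool call to move; the robot and the scene stay as the last step left them, time stands still between calls to the robot, and variables do not carry over. Pictures are saved under pics/ and viewed, and the job is handed in when it is done.

Besides the shell and the picture viewer there is one more tool, called after "Emit:" as name([rows], argument=value, ...), one row to a line, values as JSON. step_arm: Moves the arm, as the interface text tells. Its arguments: {"type":"object","properties":{"rows":{"type":"array","items":{"type":"array","items":{"type":"number"}}},"grip":{"type":"number"}},"required":["rows"]}

```bash
ls; mkdir -p pics
python3 - <<'E'
from cell import env
import cv2
print(env.state())
for n in ("scene","side","wrist"):
    im=env.read_camera(n); cv2.imwrite(f"pics/{n}0.png",im[:,:,::-1])
    print(n,env.get_calibration(n))
E
```

```text
pics
{'t': 0.0, 'joints': array([-1.25055946e+00,  4.91571482e-01,  1.55946479e+00, -1.49064229e-05,
        1.09174141e+00, -1.05601627e-01]), 'qvel': array([ 0.00082868, -0.00024765, -0.00027006, -0.0007367 ,  0.00016303,
       -0.00014546]), 'tau': array([-1.87347227e-04, -6.12643862e+01, -2.58184665e+01,  6.91700843e-02,
        4.83199989e-02, -1.05019483e-04]), 'eef_pos': array([ 258.12068056, -568.9524059 ,  239.04905697]), 'tcp_rot': array([3.04714667, 1.56961123, 1.90219571]), 'ft_force': array([ 0.12110135,  1.12667876, -1.02885193]), 'moment': array([ 0.00461267,  0.06387967, -0.02468206]), 'opening': 0.9995696783390933}
scene {'fx': 548.9204618388998, 'fy': 548.9204618388998, 'cx': 326.82975800733016, 'cy': 233.1205744377657, 'pose': array([[ 6.06448809e-01,  6.64896424e-01, -4.36041956e-01,
         1.09009816e+03],
       [ 7.95111879e-01, -5.09955914e-01,  3.28240864e-01,
        -3.02871265e+02],
       [-4.11599764e-03, -5.45763420e-01, -8.37929202e-01,
         1.12161646e+03],
       [ 0.00000000e+00,  0.00000000e+00,  0.00000000e+00,
         1.00000000e+00]])}
s
[... 220 characters left out ...]
01,  5.59279971e-01, -7.16986523e-01,
         1.11564618e+03],
       [-1.45810045e-02, -7.92488384e-01, -6.09712682e-01,
         9.33164395e+02],
       [ 0.00000000e+00,  0.00000000e+00,  0.00000000e+00,
         1.00000000e+00]])}
wrist {'fx': 371.64829954431775, 'fy': 371.64829954431775, 'cx': 310.68381740996426, 'cy': 239.68871250510065, 'hand_eye': array([[-8.50080457e-04, -2.85534073e-01,  9.58368181e-01,
        -1.44192703e+02],
       [ 4.57958395e-05, -9.58368537e-01, -2.85534139e-01,
         8.23067659e+01],
       [ 9.99999638e-01, -1.98837716e-04,  8.27766637e-04,
        -1.03374104e+00],
       [ 0.00000000e+00,  0.00000000e+00,  0.00000000e+00,
         1.00000000e+00]])}
```

View pics/scene0.png

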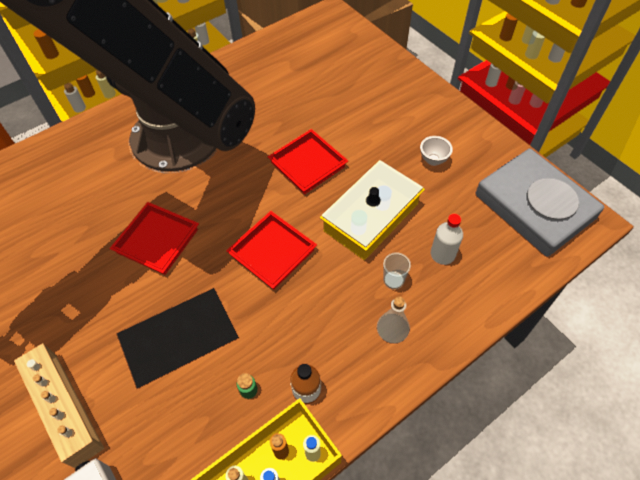

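View pics/side0.png

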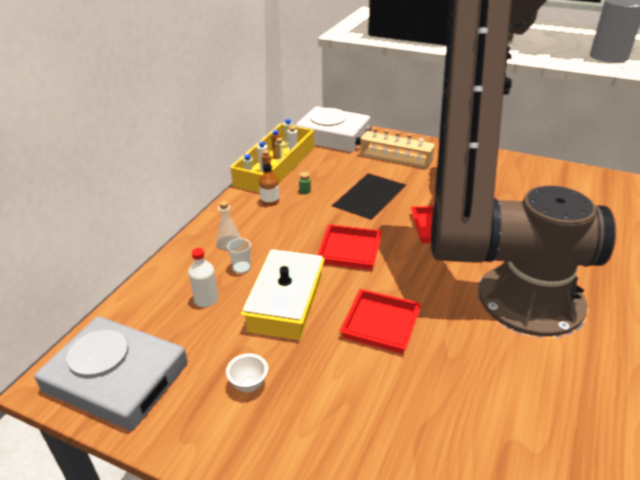

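View pics/wrist0.png

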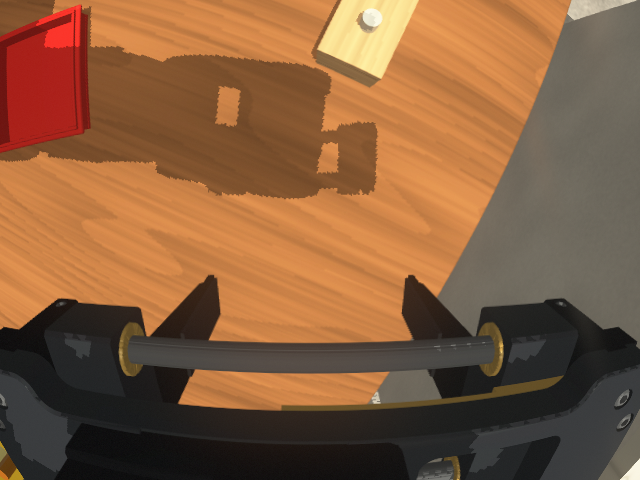

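The covered yellow tray with its black knob is at scene (372,205), and the mat is at (178,337). The red-tray candidates are at (308,160), (272,250) and (155,237). The open yellow rack at (270,465) is a distractor. I'll take crops to measure these closely.

```bash
python3 - <<'E'
import cv2
im=cv2.imread("pics/scene0.png")
a=cv2.resize(im[140:290,220:430],None,fx=3.6,fy=3.6,interpolation=cv2.INTER_CUBIC); cv2.imwrite("pics/cropA.png",a)
a=cv2.resize(im[190:400,100:300],None,fx=2.8,fy=2.8,interpolation=cv2.INTER_CUBIC); cv2.imwrite("pics/cropB.png",a)
im=cv2.imread("pics/side0.png")
a=cv2.resize(im[160:360,200:420],None,fx=3,fy=3,interpolation=cv2.INTER_CUBIC); cv2.imwrite("pics/cropC.png",a)
E
cat > h.py <<'E'
import numpy as np
from cell import env
from scipy.spatial.transform import Rotation as R
def pix2w(cam,u,v,z):
    c=env.get_calibration(cam); d=np.array([(u-c['cx'])/c['fx'],(v-c['cy'])/c['fy'],1]); T=c['pose']
    d=T[:3,:3]@d; o=T[:3,3]; return o+d*(z-o[2])/d[2]
def wrist2w(u,v,z,st):
    c=env.get_calibration('wrist'); x=(u-c['cx'])/c['fx']; y=(v-c['cy'])/c['fy']; th=np.hypot(x,y)
    k=np.sin(th)/th if th>1e-9 else 1
    d=np.array([x*k,y*k,np.cos(th)]); T=c['hand_eye']; Rt=R.from_euler('xyz',st['tcp_rot']).as_matrix()
    o=Rt@T[:3,3]+st['eef_pos']; d=Rt@(T[:3,:3]@d); return o+d*(z-o[2])/d[2]
def w2wrist(p,st):
    c=env.get_calibration('wrist'); T=c['hand_eye']; Rt=R.from_euler('xyz',st['tcp_rot']).as_matrix()
    q=T[:3,:3].T@(Rt.T@(np.array(p)-st['eef_pos'])-T[:3,3]); th=np.arctan2(np.hypot(q[0],q[1]),q[2]); r=np.hypot(q[0],q[1])
    return c['cx']+c['fx']*th*q[0]/r, c['cy']+c['fy']*th*q[1]/r
def w2pix(cam,p):
    c=env.get_calibration(cam);T=c['pose'];q=T[:3,:3].T@(np.array(p)-T[:3,3]);return c['cx']+c['fx']*q[0]/q[2],c['cy']+c['fy']*q[1]/q[2]
E
```

```text
(no output)
```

View pics/cropA.png

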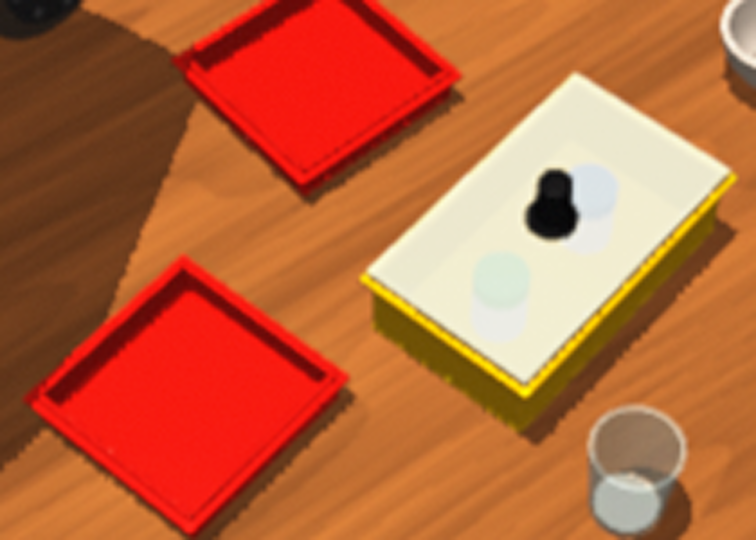

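View pics/cropB.png

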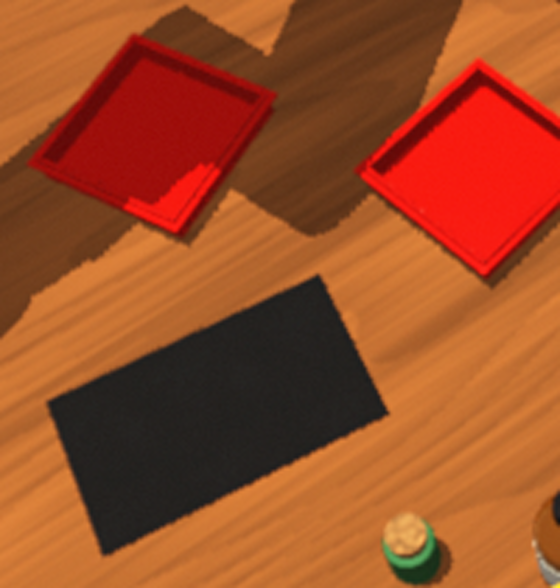

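View pics/cropC.png

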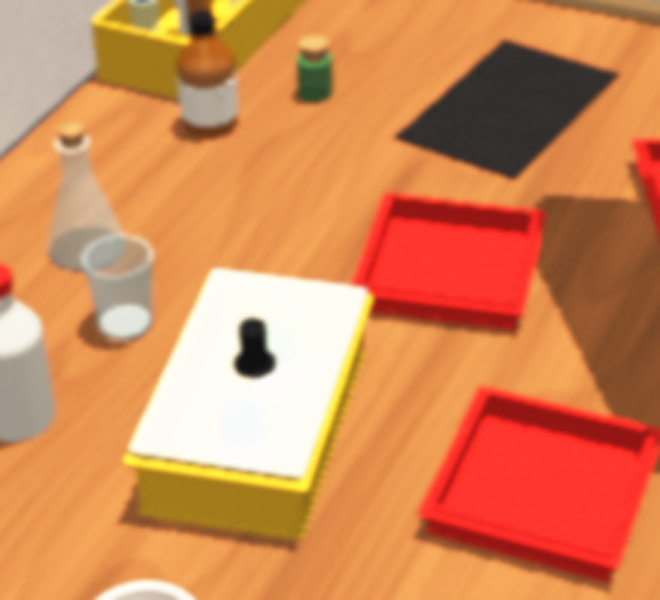

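Run:
```python
from h import *
A=lambda x,y:(220+(x+.5)/3.6-.5,140+(y+.5)/3.6-.5)
B=lambda x,y:(100+(x+.5)/2.8-.5,190+(y+.5)/2.8-.5)
C=lambda x,y:(200+(x+.5)/3-.5,160+(y+.5)/3-.5)
def quad(name,cam,f,pts,z):
    P=np.array([pix2w(cam,*f(*p),z) for p in pts]); e=[np.linalg.norm(P[i]-P[(i+1)%4]).round(1) for i in range(4)]
    d=[np.degrees(np.arctan2(*(P[(i+1)%4]-P[i])[1::-1])).round(1) for i in range(4)]
    print(name,P[:,:2].round(0).tolist(),'c',P.mean(0).round(1),'edges',e,'dir',d)
quad('cover','scene',A,[(575,72),(735,178),(525,392),(362,278)],68)
quad('coverS','side',C,[(212,269),(372,292),(304,482),(130,460)],68)
quad('red mid','scene',A,[(184,258),(347,379),(193,536),(28,398)],30)
quad('red midS','side',C,[(388,195),(543,210),(517,328),(357,295)],30)
quad('red up','side',C,[(482,388),(660,430),(610,578),(424,518)],30)
quad('red dark','scene',B,[(136,36),(276,97),(180,234),(31,160)],30)
quad('mat','scene',B,[(320,275),(388,412),(106,554),(48,402)],3)
quad('matS','side',C,[(507,41),(618,74),(513,178),(397,136)],3)
print('knob',pix2w('scene',*A(555,180),110),pix2w('side',*C(253,326),110))
print('capb',pix2w('scene',*A(591,191),58),'capg',pix2w('scene',*A(501,280),58))
for n,u,v,z in [('mortar',436,150,50),('beaker',397,262,75),('wash',455,220,150),('flask',399,300,132),('vial',246,381,62),('amber',305,371,125)]:
    print(n,pix2w('scene',u,v,z).round())
```

```text
cover [[447.0, 348.0], [583.0, 373.0], [628.0, 154.0], [496.0, 125.0]] c [538.6 249.8  68. ] edges [np.float64(138.6), np.float64(223.3), np.float64(134.3), np.float64(228.1)] dir [np.float64(10.3), np.float64(-78.6), np.float64(-167.7), np.float64(102.5)]
coverS [[625.0, 156.0], [489.0, 131.0], [445.0, 351.0], [572.0, 382.0]] c [532.7 254.7  68. ] edges [np.float64(138.4), np.float64(224.5), np.float64(130.6), np.float64(232.0)] dir [np.float64(-169.4), np.float64(101.4), np.float64(13.8), np.float64(-76.6)]
red mid [[388.0, 55.0], [533.0, 85.0], [567.0, -59.0], [419.0, -88.0]] c [476.7  -1.9  30. ] edges [np.float64(147.5), np.float64(147.9), np.float64(150.3), np.float64(145.7)] dir [np.float64(11.7), np.float64(-76.8), np.float64(-169.1), np.float64(102.1)]
red midS [[554.0, -50.0], [414.0, -85.0], [378.0, 83.0], [519.0, 96.0]] c [466.3  10.9  30. ] edges [np.float64(143.9), np.float64(171.7), np.float64(141.6), np.float64(150.6)] dir [np.float64(-166.1), np.float64(102.2), np.float64(5.4), np.float64(-76.6)]
red up [[378.0, 165.0], [234.0, 155.0], [223.0, 315.0], [365.0, 315.0]]
[... 597 characters left out ...]
p.float64(137.1), np.float64(227.8)] dir [np.float64(-8.3), np.float64(-98.1), np.float64(172.2), np.float64(81.6)]
matS [[566.0, -403.0], [435.0, -384.0], [470.0, -159.0], [602.0, -183.0]] c [ 518.3 -282.2    3. ] edges [np.float64(133.0), np.float64(227.5), np.float64(134.4), np.float64(223.0)] dir [np.float64(172.0), np.float64(81.2), np.float64(-10.0), np.float64(-99.2)]
knob [534.30196306 252.75833687 110.        ] [534.09422826 252.87116634 110.        ]
capb [527.66600867 294.56056389  58.        ] capg [547.351705   200.32060672  58.        ]
mortar [500. 496.  50.]
beaker [700. 184.  75.]
wash [725. 316. 150.]
flask [789. 102. 132.]
vial [ 717. -223.   62.]
amber [ 790. -131.  125.]
```

```bash
cat >> h.py <<'E'
def go(p,yaw=None):
    """print tool-frame shift and vertical-turn to reach p with jaw direction at yaw deg, tool down"""
    st=env.state(); Rt=R.from_euler('xyz',st['tcp_rot']).as_matrix()
    z=Rt[:,2]; y0=np.degrees(np.arctan2(z[1],z[0]))
    print('t',round(st['t'],3),'pos',st['eef_pos'].round(1),'jaw yaw',y0.round(2),'tilt',np.degrees(np.arccos(-Rt[2,0])).round(2),'j',st['joints'].round(2),'F',st['ft_force'].round(2),'op',(st['opening']*95.1).round(1))
    if p is not None: print(' shift',(Rt.T@(np.array(p)-st['eef_pos'])).round(1))
    if yaw is not None:
        a=np.radians(yaw); zz=np.array([np.cos(a),np.sin(a),0]); x=np.array([0,0,-1.]); G=np.c_[x,np.cross(zz,x),zz]
        print(' turn',R.from_matrix(Rt.T@G).as_rotvec().round(3), 'next-axes shift',(G.T@(np.array(p)-st['eef_pos'])).round(1))
E
python3 - <<'E'
from h import *
st=env.state();print(R.from_euler('xyz',st['tcp_rot']).as_matrix().round(3))
go([500,-200,240],-8.5); go([500,-200,240],-188.5)
E
```

```text
[[-0.     0.911  0.413]
 [ 0.001  0.413 -0.911]
 [-1.     0.    -0.001]]Traceback (most recent call last):
  File "<stdin>", line 3, in <module>
  File "h.py", line 22, in go
    print('t',round(st['t'],3),'pos',st['eef_pos'].round(1),'jaw yaw',y0.round(2),'tilt',np.degrees(np.arccos(-Rt[2,0])).round(2),'j',st['joints'].round(2),'F',st['ft_force'].round(2),'op',(st['opening']*95.1).round(1))
                                                                                                                                                                                             ^^^^^^^^^^^^^^^^^^^^^^^^^^
AttributeError: 'float' object has no attribute 'round'
```

```bash
sed -i "s/(st\['opening'\]\*95.1).round(1)/round(st['opening']*95.1,1)/" h.py
cat >> h.py <<'E'
def plan(p,yaw,n):
    st=env.state(); Rt=R.from_euler('xyz',st['tcp_rot']).as_matrix(); z=Rt[:,2]; y0=np.arctan2(z[1],z[0]); d=(np.array(p)-st['eef_pos'])/n
    a=np.radians(yaw); dy=((a-y0+np.pi)%(2*np.pi)-np.pi)/n
    for i in range(n):
        q=y0+dy*i; zz=np.array([np.cos(q),np.sin(q),0]); x=np.array([0,0,-1.]); G=np.c_[x,np.cross(zz,x),zz]
        s=G.T@d; print([*s.round(0).astype(int).tolist(),round(-dy,3),0,0])
E
python3 - <<'E'
from h import *
plan([480,-230,240],-8.5,8); go(None)
E
```

```text
[0, 43, -27, np.float64(-0.125), 0, 0]
[0, 46, -22, np.float64(-0.125), 0, 0]
[0, 48, -16, np.float64(-0.125), 0, 0]
[0, 50, -10, np.float64(-0.125), 0, 0]
[0, 51, -3, np.float64(-0.125), 0, 0]
[0, 51, 3, np.float64(-0.125), 0, 0]
[0, 50, 9, np.float64(-0.125), 0, 0]
[0, 48, 15, np.float64(-0.125), 0, 0]
t 0.15 pos [ 258.1 -569.   239.2] jaw yaw -65.6 tilt 0.05 j [-1.25  0.49  1.56 -0.    1.09 -0.11] F [ 0.28 -0.25  0.06] op 95.4
```

Emit:
step_arm([
  [0,43,-27,-0.125,0,0],
  [0,46,-22,-0.125,0,0],
  [0,48,-16,-0.125,0,0],
  [0,50,-10,-0.125,0,0],
  [0,51,-3,-0.125,0,0],
  [0,51,3,-0.125,0,0],
  [0,50,9,-0.125,0,0],
  [0,48,15,-0.125,0,0],
], grip=70)

```text
t: 1.15
eef_pos: [480.1, -217.6, 237.8]
tcp_rot: [2.166, 1.568, 2.047]
ft_force: [0.7, -0.5, -0.1]
opening: 0.737
```

Run:
```python
from h import *
import cv2
go(None); st=env.state(); im=env.read_camera('wrist'); cv2.imwrite('pics/w1.png',im[:,:,::-1]); 
plan([515,160,235],11.5,8)
```

```text
t 1.15 pos [ 480.1 -217.6  237.8] jaw yaw -6.82 tilt 0.15 j [-0.55  0.36  1.8   0.    0.99 -0.43] F [ 0.74 -0.48 -0.13] op 70.1
[0, 47, -1, np.float64(-0.039), 0, 0]
[0, 47, 1, np.float64(-0.039), 0, 0]
[0, 47, 3, np.float64(-0.039), 0, 0]
[0, 47, 4, np.float64(-0.039), 0, 0]
[0, 46, 6, np.float64(-0.039), 0, 0]
[0, 46, 8, np.float64(-0.039), 0, 0]
[0, 46, 10, np.float64(-0.039), 0, 0]
[0, 45, 12, np.float64(-0.039), 0, 0]
```

View pics/w1.png

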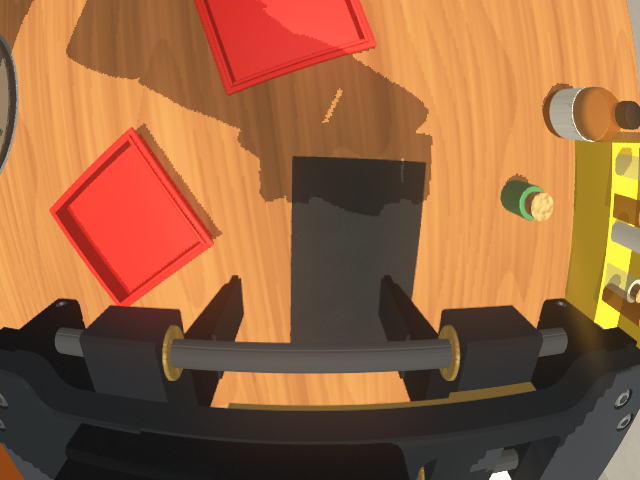

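The wrist view shows the mat's far edge from (294,156) to (425,162), and the middle red tray at the top with corners at (230,93) and (374,45). I'll carry on to the yellow tray.

Emit:
step_arm([
  [0,47,-1,-0.039,0,0],
  [0,47,1,-0.039,0,0],
  [0,47,3,-0.039,0,0],
  [0,47,4,-0.039,0,0],
  [0,46,6,-0.039,0,0],
  [0,46,8,-0.039,0,0],
  [0,46,10,-0.039,0,0],
  [0,40,10,-0.039,0,0],
])

```text
t: 2.2
eef_pos: [513.4, 165.9, 238.3]
tcp_rot: [1.725, 1.567, 1.936]
ft_force: [1.1, -0.6, 0.9]
opening: 0.735
```

Run:
```python
from h import *
import cv2
st0={'eef_pos':np.array([480.1,-217.6,237.8]),'tcp_rot':np.array([2.166,1.568,2.047])}
for u,v in [(294,156),(425,162)]: print(wrist2w(u,v,3,st0))
for u,v in [(230,93),(374,45)]: print('red',wrist2w(u,v,30,st0))
go(None); st=env.state(); im=env.read_camera('wrist'); cv2.imwrite('pics/w2.png',im[:,:,::-1]); 
plan([534,253,160],11.5,4)
```

```text
[ 471.1116876 -158.1311654    3.       ]
[ 606.3910884  -177.93343688    3.        ]
red [419.96563928 -87.85500869  30.        ]
red [560.08316035 -57.75915907  30.        ]
t 2.2 pos [513.4 165.9 238.3] jaw yaw 12.04 tilt 0.23 j [ 0.19  0.37  1.77  0.    1.   -0.02] F [ 1.12 -0.61  0.88] op 69.9
[20, 19, 9, np.float64(0.003), 0, 0]
[20, 19, 9, np.float64(0.003), 0, 0]
[20, 19, 9, np.float64(0.003), 0, 0]
[20, 19, 9, np.float64(0.003), 0, 0]
```

View pics/w2.png

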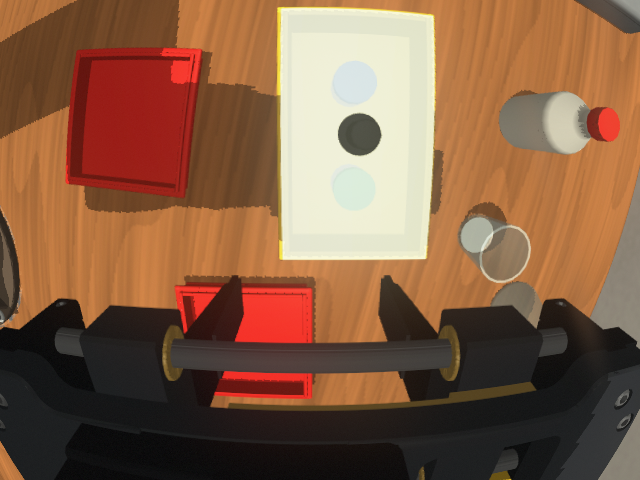

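The wrist view shows the cover with corners at (278,8), (435,15), (427,259) and (280,258). The knob top is at (360,133), the blue cap at (354,82) and the green cap at (353,188).

Run:
```python
from h import *
st=env.state()
P=np.array([wrist2w(u,v,70,st) for u,v in [(278,8),(435,15),(427,259),(280,258)]]);print(P.round(1),P.mean(0))
print([np.linalg.norm(P[i]-P[(i+1)%4]).round(1) for i in range(4)],[np.degrees(np.arctan2(*(P[(i+1)%4]-P[i])[1::-1])).round(1) for i in range(4)])
print('knob',wrist2w(360,133,110,st),'b',wrist2w(354,82,58,st),'g',wrist2w(353,188,58,st))
```

```text
[[447.3 351.4  70. ]
 [579.2 380.5  70. ]
 [625.8 164.   70. ]
 [493.8 137.   70. ]] [536.53207191 258.21786842  70.        ]
[np.float64(135.1), np.float64(221.4), np.float64(134.7), np.float64(219.3)] [np.float64(12.5), np.float64(-77.9), np.float64(-168.4), np.float64(102.2)]
knob [532.40774405 257.6671983  110.        ] b [524.17215579 302.05465573  58.        ] g [544.19059841 210.5006929   58.        ]
```

Emit:
step_arm([
  [10,28,12,0,0,0],
  [22,28,12,0,0,0],
  [22,18,8,0,0,0],
  [16,6,3,0,0,0],
  [0,0,0,0,0,0],
])

```text
t: 2.88
eef_pos: [530.6, 258.8, 166.1]
tcp_rot: [1.688, 1.566, 1.904]
ft_force: [0.1, 0.0, 0.1]
opening: 0.738
```

Run:
```python
from h import *
import cv2
st=env.state(); im=env.read_camera('wrist'); cv2.imwrite('pics/w3.png',im[:,:,::-1]); 
go([533,255,100],11.8)
print('proj knob',w2wrist([533,255,110],st),w2wrist([534,253,110],st))
```

```text
t 2.925 pos [530.9 258.6 166.9] jaw yaw 12.33 tilt 0.28 j [0.34 0.52 1.73 0.01 0.89 0.12] F [ 0.66 -0.05  0.45] op 70.0
 shift [66.9 -4.3  1.3]
 turn [ 0.009  0.    -0.005] next-axes shift [66.9 -4.   1.3]
proj knob (np.float64(311.1112261232449), np.float64(283.4609732246695)) (np.float64(312.04352799508536), np.float64(286.84286718975557))
```

View pics/w3.png

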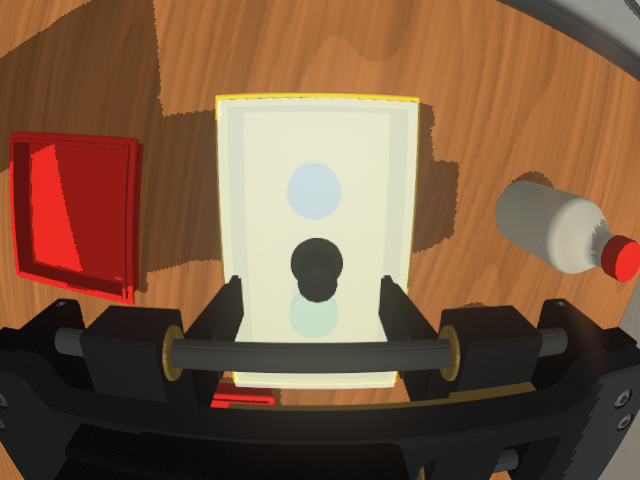

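The knob top is at (318,285), about 40 px wide, which matches 24 mm. A dark base is at (316,263).

Run:
```python
from h import *
st=env.state(); print(wrist2w(318,285,110,st), wrist2w(318,291,105,st))
P=np.array([wrist2w(u,v,70,st) for u,v in [(217,98),(419,101),(398,387),(234,384)]]);print(P.round(1),P.mean(0))
go([535.5,254,102],11.8)
```

```text
[537.5522334  254.41406848 110.        ] [538.99977183 248.44339204 105.        ]
[[449.9 350.   70. ]
 [579.  376.9  70. ]
 [628.5 159.6  70. ]
 [494.6 134.5  70. ]] [538.01807696 255.23893495  70.        ]
t 2.925 pos [530.9 258.6 166.9] jaw yaw 12.33 tilt 0.28 j [0.34 0.52 1.73 0.01 0.89 0.12] F [ 0.66 -0.05  0.45] op 70.0
 shift [64.9 -5.8  3.5]
 turn [ 0.009  0.    -0.005] next-axes shift [64.9 -5.5  3.6]
```

Emit:
step_arm([
  [16,-2,2,0.005,0,-0.003],
  [20,-2,1,0.004,0,-0.002],
  [16,-1,1,0,0,0],
  [6,0,0,0,0,0],
  [2,0,0,0,0,0],
])

```text
t: 3.55
eef_pos: [537.4, 252.2, 105.6]
tcp_rot: [-0.098, 1.567, 0.104]
ft_force: [0.5, 0.6, 0.5]
opening: 0.734
```

Run:
```python
from h import *
go([535.5,254,101],11.8)
```

```text
t 3.55 pos [537.4 252.2 105.6] jaw yaw 11.61 tilt 0.22 j [ 0.33  0.61  1.77 -0.    0.76  0.13] F [0.53 0.59 0.54] op 69.8
 shift [ 4.6  2.2 -1.5]
 turn [-0.003  0.004  0.   ] next-axes shift [ 4.6  2.2 -1.5]
```

Emit:
step_arm([
  [4,1,-1,0,0,0],
  [0,0,0,0,0,0],
  [0,0,0,0,0,0],
  [0,0,0,0,0,0],
  [0,0,0,0,0,0],
], grip=0)

```text
t: 4.18
eef_pos: [536.6, 253.4, 102.7]
tcp_rot: [-0.007, 1.565, 0.196]
ft_force: [-2.4, -1.2, -0.1]
opening: 0.267
```

Run:
```python
from h import *
go([535.5,254,200],11.8)
```

```text
t 4.175 pos [536.6 253.4 102.7] jaw yaw 11.63 tilt 0.34 j [ 0.33  0.61  1.77 -0.    0.75  0.13] F [-2.35 -1.2  -0.13] op 25.4
 shift [-97.3   0.8  -0.3]
 turn [-0.003  0.006  0.   ] next-axes shift [-97.3   0.9  -0.9]
```

Emit:
step_arm([
  [-8,0,0,0,0,0],
  [-14,0,0,0,0,0],
  [-22,0,0,0,0,0],
  [-25,0,0,0,0,0],
  [-20,0,0,0,0,0],
  [-8,0,0,0,0,0],
])

```text
t: 4.92
eef_pos: [535.6, 253.1, 206.0]
tcp_rot: [-0.008, 1.565, 0.195]
ft_force: [1.2, 0.5, -1.6]
opening: 0.249
```

Run:
```python
from h import *
import cv2
go(None); im=env.read_camera('scene'); cv2.imwrite('pics/s2.png',im[:,:,::-1])
plan([519,-282,195],-8.5,15)
```

```text
t 4.925 pos [535.6 253.1 206. ] jaw yaw 11.63 tilt 0.35 j [ 0.33  0.48  1.68 -0.    0.97  0.13] F [ 1.19  0.49 -1.65] op 23.7
[1, -35, -8, np.float64(0.023), 0, 0]
[1, -35, -7, np.float64(0.023), 0, 0]
[1, -35, -7, np.float64(0.023), 0, 0]
[1, -35, -6, np.float64(0.023), 0, 0]
[1, -35, -5, np.float64(0.023), 0, 0]
[1, -35, -4, np.float64(0.023), 0, 0]
[1, -36, -3, np.float64(0.023), 0, 0]
[1, -36, -3, np.float64(0.023), 0, 0]
[1, -36, -2, np.float64(0.023), 0, 0]
[1, -36, -1, np.float64(0.023), 0, 0]
[1, -36, 0, np.float64(0.023), 0, 0]
[1, -36, 1, np.float64(0.023), 0, 0]
[1, -36, 2, np.float64(0.023), 0, 0]
[1, -36, 3, np.float64(0.023), 0, 0]
[1, -36, 3, np.float64(0.023), 0, 0]
```

View pics/s2.png

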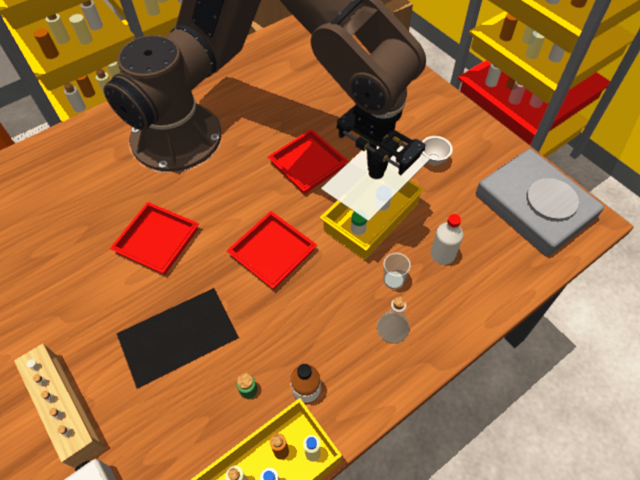

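The cover is held, level and clear of the tray at about (375,180). The green pot is visible at (360,222). I'll traverse to the mat.

Emit:
step_arm([
  [0,-15,-3,0.023,0,0],
  [0,-30,-7,0.023,0,0],
  [0,-38,-7,0.023,0,0],
  [1,-40,-6,0.023,0,0],
  [1,-40,-5,0.023,0,0],
  [1,-40,-4,0.023,0,0],
  [1,-40,-3,0.023,0,0],
  [1,-40,-3,0.023,0,0],
])

```text
t: 5.98
eef_pos: [524.1, -45.0, 195.7]
tcp_rot: [2.98, 1.568, 2.988]
ft_force: [0.6, -0.4, -2.1]
opening: 0.248
```

Run:
```python
from h import *
go(None)
plan([519,-282,185],-8.5,7)
```

```text
t 5.975 pos [524.1 -45.  195.7] jaw yaw 0.47 tilt 0.15 j [-0.21  0.41  1.85 -0.    0.89 -0.22] F [ 0.57 -0.39 -2.07] op 23.6
[2, -34, -1, np.float64(0.022), 0, 0]
[2, -34, 0, np.float64(0.022), 0, 0]
[2, -34, 0, np.float64(0.022), 0, 0]
[2, -34, 1, np.float64(0.022), 0, 0]
[2, -34, 2, np.float64(0.022), 0, 0]
[2, -34, 3, np.float64(0.022), 0, 0]
[2, -34, 4, np.float64(0.022), 0, 0]
```

Emit:
step_arm([
  [2,-38,-1,0.022,0,0],
  [2,-38,0,0.022,0,0],
  [2,-38,0,0.022,0,0],
  [2,-38,1,0.022,0,0],
  [2,-36,2,0.022,0,0],
  [2,-28,3,0.022,0,0],
  [2,-14,1,0.015,0,0],
  [0,0,0,0,0,0],
])

```text
t: 6.98
eef_pos: [509.1, -288.9, 174.6]
tcp_rot: [2.909, 1.557, 2.752]
ft_force: [0.8, 0.2, -1.4]
opening: 0.247
```

Run:
```python
from h import *
import cv2
go([519.5,-282,60],-8.5); im=env.read_camera('wrist'); cv2.imwrite('pics/w4.png',im[:,:,::-1])
```

```text
t 6.975 pos [ 509.1 -288.9  174.6] jaw yaw -9.03 tilt 0.79 j [-0.63  0.51  1.72 -0.    0.92 -0.47] F [ 0.8   0.22 -1.45] op 23.5
 shift [114.5   8.1  10.7]
 turn [-0.009 -0.013 -0.003] next-axes shift [114.6   8.4   9.3]
```

View pics/w4.png

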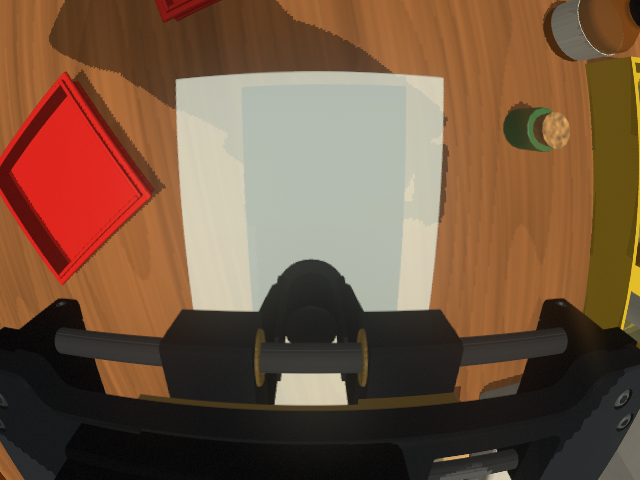

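Emit:
step_arm([
  [20,3,4,-0.004,-0.006,-0.001],
  [25,3,4,-0.003,-0.005,-0.001],
  [25,2,2,0,-0.002,0],
  [22,0,0,0,0,0],
  [14,0,0,0,0,0],
  [5,0,0,0,0,0],
  [0,0,0,0,0,0],
])

```text
t: 7.9
eef_pos: [521.2, -275.0, 62.4]
tcp_rot: [0.723, 1.569, 0.581]
ft_force: [0.8, 0.2, -1.6]
opening: 0.245
```

Run:
```python
from h import *
go([519.5,-282,41],-8.5)
```

```text
t 7.9 pos [ 521.2 -275.    62.4] jaw yaw -8.15 tilt 0.11 j [-0.6   0.67  1.8   0.    0.67 -0.46] F [ 0.81  0.17 -1.58] op 23.3
 shift [21.4 -7.2 -0.7]
 turn [ 0.006  0.001 -0.001] next-axes shift [21.4 -7.1 -0.6]
```

Emit:
step_arm([
  [6,-4,0,0.003,0,0],
  [6,-2,0,0.002,0,0],
  [4,-1,0,0,0,0],
  [2,0,0,0,0,0],
  [0,0,0,0,0,0],
])

```text
t: 8.52
eef_pos: [520.6, -283.1, 44.6]
tcp_rot: [0.047, 1.567, -0.101]
ft_force: [0.3, -0.4, -2.1]
opening: 0.249
```

Run:
```python
from h import *
go([519.5,-282,41],-8.5)
```

```text
t 8.525 pos [ 520.6 -283.1   44.6] jaw yaw -8.49 tilt 0.21 j [-0.61  0.7   1.8   0.    0.64 -0.46] F [ 0.28 -0.44 -2.08] op 23.7
 shift [ 3.6  0.9 -1.3]
 turn [ 0.     0.004 -0.   ] next-axes shift [ 3.6  0.9 -1.3]
```

Emit:
step_arm([
  [2,0,0,0,0,0],
  [2,0,0,0,0,0],
  [0,0,0,0,0,0],
])

```text
t: 8.9
eef_pos: [520.8, -283.1, 41.0]
tcp_rot: [-0.037, 1.567, -0.185]
ft_force: [-1.3, -0.5, 0.3]
opening: 0.244
```

Run:
```python
from h import *
go([519.5,-282,41],-8.5)
```

```text
t 8.9 pos [ 520.8 -283.1   41. ] jaw yaw -8.47 tilt 0.23 j [-0.61  0.7   1.8   0.    0.63 -0.46] F [-1.25 -0.49  0.34] op 23.2
 shift [ 0.   0.9 -1.4]
 turn [0.    0.004 0.   ] next-axes shift [ 0.   0.9 -1.4]
```

Contact: the load has transferred to the mat. I'll nudge down a little and release.

Emit:
step_arm([
  [0,0,0,0,0,0],
  [0,0,0,0,0,0],
  [0,0,0,0,0,0],
  [-12,0,0,0,0,0],
  [-25,0,0,0,0,0],
  [-35,0,0,0,0,0],
  [-40,0,0,0,0,0],
  [-35,0,0,0,0,0],
], grip=64)

```text
t: 9.9
eef_pos: [519.7, -282.6, 193.3]
tcp_rot: [0.385, 1.568, 0.237]
ft_force: [-0.1, 0.4, -0.1]
opening: 0.67
```

Run:
```python
from h import *
import cv2
go(None); st=env.state();im=env.read_camera('wrist'); cv2.imwrite('pics/w5.png',im[:,:,::-1]); im=env.read_camera('side'); cv2.imwrite('pics/d5.png',im[:,:,::-1])
plan([515,120,225],12,10)
```

```text
t 9.9 pos [ 519.7 -282.6  193.3] jaw yaw -8.48 tilt 0.13 j [-0.61  0.49  1.7   0.    0.95 -0.46] F [-0.09  0.36 -0.14] op 63.7
[-3, 40, -7, np.float64(-0.036), 0, 0]
[-3, 40, -5, np.float64(-0.036), 0, 0]
[-3, 40, -4, np.float64(-0.036), 0, 0]
[-3, 40, -2, np.float64(-0.036), 0, 0]
[-3, 40, -1, np.float64(-0.036), 0, 0]
[-3, 40, 1, np.float64(-0.036), 0, 0]
[-3, 40, 2, np.float64(-0.036), 0, 0]
[-3, 40, 4, np.float64(-0.036), 0, 0]
[-3, 40, 5, np.float64(-0.036), 0, 0]
[-3, 40, 6, np.float64(-0.036), 0, 0]
```

View pics/w5.png

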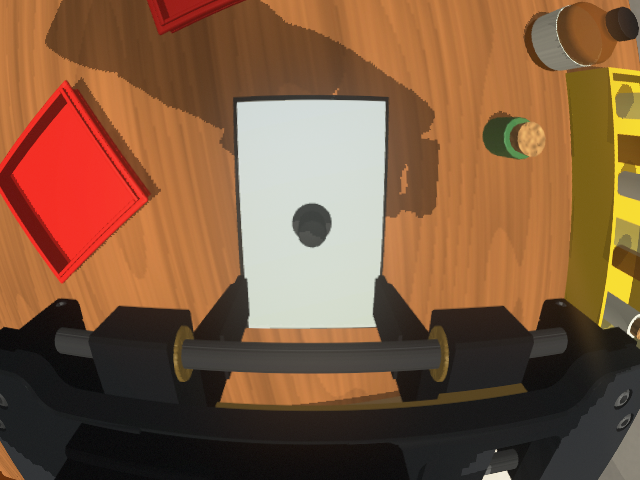

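View pics/d5.png

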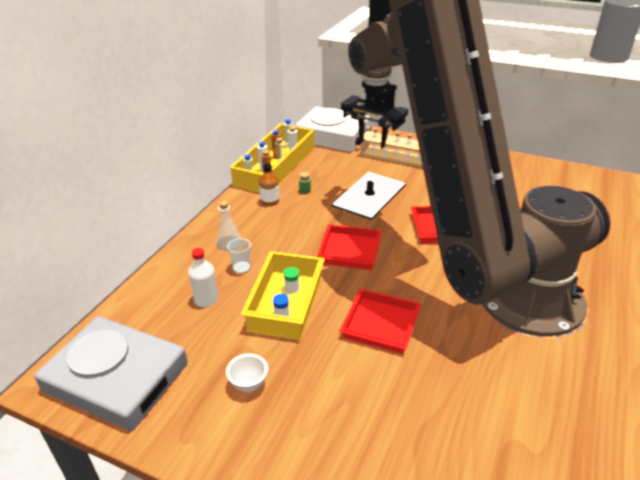

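The cover lies centred on the mat, with a uniform black margin around it in the wrist view. The pots are now uncovered: in the side view, the blue cap is at (281,301) and the green cap at (291,273). I'll return to the tray.

Emit:
step_arm([
  [-3,36,-6,-0.036,0,0],
  [-3,44,-5,-0.036,0,0],
  [-3,46,-4,-0.036,0,0],
  [-3,46,-2,-0.036,0,0],
  [-3,46,-1,-0.036,0,0],
  [-3,46,1,-0.036,0,0],
  [-3,46,2,-0.036,0,0],
  [-3,46,4,-0.036,0,0],
])

```text
t: 11.0
eef_pos: [513.2, 82.2, 219.7]
tcp_rot: [-0.561, 1.562, -0.417]
ft_force: [-0.1, -0.3, 0.7]
opening: 0.668
```

Run:
```python
from h import *
go(None)
plan([517,230,200],11.8,6)
print(pix2w('side',281,301,58),pix2w('side',291,273,58))
```

```text
t 11.0 pos [513.2  82.2 219.7] jaw yaw 8.23 tilt 0.5 j [ 0.03  0.36  1.84 -0.    0.93 -0.11] F [-0.09 -0.29  0.73] op 63.5
[3, 24, 4, np.float64(-0.01), 0, 0]
[3, 24, 4, np.float64(-0.01), 0, 0]
[3, 24, 5, np.float64(-0.01), 0, 0]
[3, 24, 5, np.float64(-0.01), 0, 0]
[3, 24, 5, np.float64(-0.01), 0, 0]
[3, 24, 5, np.float64(-0.01), 0, 0]
[518.07587738 304.59233351  58.        ] [541.53823925 207.2684034   58.        ]
```

Emit:
step_arm([
  [3,34,6,-0.01,0,0],
  [3,34,6,-0.01,0,0],
  [3,30,6,-0.01,0,0],
  [4,20,5,-0.01,0,0],
  [4,10,2,0,0,0],
  [0,0,0,0,0,0],
])

```text
t: 11.75
eef_pos: [515.4, 219.3, 201.7]
tcp_rot: [-0.668, 1.563, -0.478]
ft_force: [0.3, 0.6, 0.3]
opening: 0.677
```

Run:
```python
from h import *
import cv2
go(None); st=env.state();im=env.read_camera('wrist'); cv2.imwrite('pics/w6.png',im[:,:,::-1]);print(repr(st['eef_pos']),repr(st['tcp_rot']))
```

```text
t 11.75 pos [515.4 219.3 201.7] jaw yaw 10.87 tilt 0.47 j [ 0.29  0.44  1.77 -0.01  0.93  0.1 ] F [0.27 0.62 0.3 ] op 64.4
array([515.42567671, 219.327141  , 201.67779463]) array([-0.6680498 ,  1.56255254, -0.47841689])
```

View pics/w6.png

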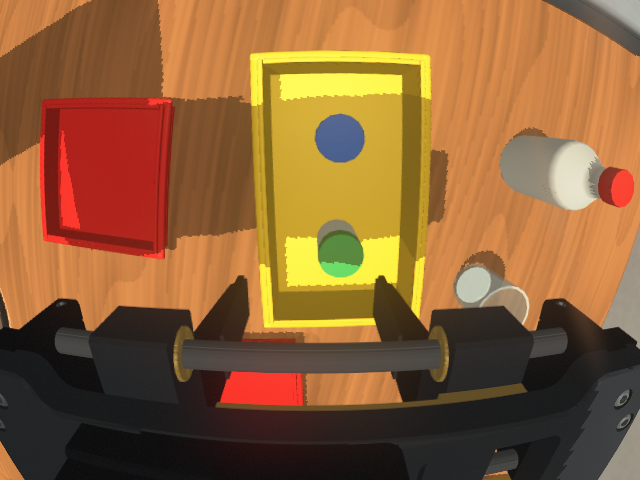

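The blue cap is at (340,138), near the far end, and the green cap at (341,254). The tray's outer corners are at (250,52), (430,55), (415,325) and (265,326).

Run:
```python
from h import *
st=env.state()
b=wrist2w(340,138,58,st);g=wrist2w(341,254,58,st);print('b',b,'g',g,np.linalg.norm(b-g))
P=np.array([wrist2w(u,v,65,st) for u,v in [(250,52),(430,55),(415,325),(265,326)]]);print(P.round(1),P.mean(0))
print([np.linalg.norm(P[i]-P[(i+1)%4]).round(1) for i in range(4)],[np.degrees(np.arctan2(*(P[(i+1)%4]-P[i])[1::-1])).round(1) for i in range(4)])
plan([(b[0]+0),b[1],105],11.8,7)
```

```text
b [525.33767217 299.025169    58.        ] g [545.37489365 207.3869324   58.        ] 93.80328700328461
[[446.2 352.1  65. ]
 [580.2 379.3  65. ]
 [624.7 156.   65. ]
 [493.9 132.4  65. ]] [536.22589246 254.95735258  65.        ]
[np.float64(136.7), np.float64(227.7), np.float64(132.9), np.float64(224.8)] [np.float64(11.5), np.float64(-78.7), np.float64(-169.8), np.float64(102.2)]
[14, 11, 4, np.float64(-0.002), 0, 0]
[14, 11, 4, np.float64(-0.002), 0, 0]
[14, 11, 4, np.float64(-0.002), 0, 0]
[14, 11, 4, np.float64(-0.002), 0, 0]
[14, 11, 4, np.float64(-0.002), 0, 0]
[14, 11, 4, np.float64(-0.002), 0, 0]
[14, 11, 4, np.float64(-0.002), 0, 0]
```

Emit:
step_arm([
  [8,14,4,-0.004,0,0],
  [14,16,5,-0.004,0.003,0],
  [18,16,5,-0.004,0.003,0],
  [18,14,4,-0.003,0,0],
  [16,10,3,0,0,0],
  [12,4,2,0,0,0],
  [0,0,0,0,0,0],
])

```text
t: 12.68
eef_pos: [524.2, 299.9, 107.8]
tcp_rot: [-1.921, 1.564, -1.717]
ft_force: [-0.1, 0.3, 0.2]
opening: 0.674
```

Run:
```python
from h import *
import cv2
go([524.7,299.5,44],11.8); st=env.state();im=env.read_camera('wrist'); cv2.imwrite('pics/w7.png',im[:,:,::-1])
print(w2wrist([524.7,299.5,58],st))
```

```text
t 12.675 pos [524.2 299.9 107.8] jaw yaw 11.68 tilt 0.36 j [ 0.41  0.62  1.73 -0.01  0.79  0.21] F [-0.05  0.26  0.25] op 64.1
 shift [63.8 -0.1  0.5]
 turn [-0.002 -0.002  0.006] next-axes shift [63.8 -0.5  0.4]
(np.float64(309.374944173663), np.float64(280.9257996089307))
```

View pics/w7.png

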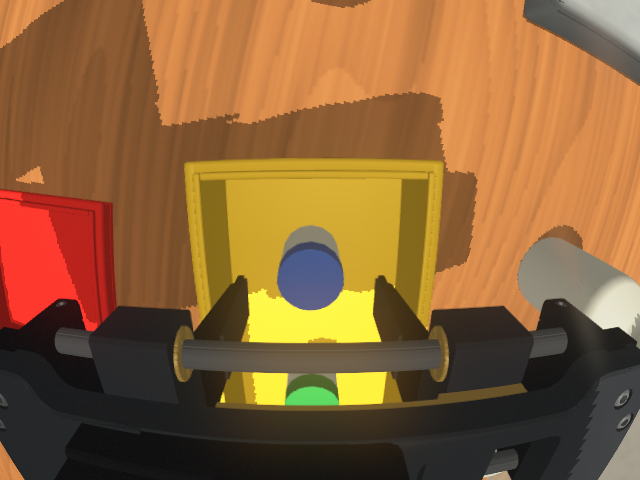

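The blue cap is at (311,276), centred between the pads to within about 2 mm. I'll descend.

Emit:
step_arm([
  [12,0.5,0.5,-0.002,-0.002,0.003],
  [18,0.5,0,0,0,0.003],
  [16,0,0,0,0,0],
  [10,0,0,0,0,0],
  [4,0,0,0,0,0],
  [0,0,0,0,0,0],
])

```text
t: 13.48
eef_pos: [526.0, 299.9, 46.9]
tcp_rot: [0.289, 1.566, 0.493]
ft_force: [-0.2, -0.1, -0.0]
opening: 0.675
```

Run:
```python
from h import *
go([524.7,300.5,42],11.8)
```

```text
t 13.475 pos [526.  299.9  46.9] jaw yaw 11.7 tilt 0.25 j [0.41 0.71 1.77 0.   0.66 0.2 ] F [-0.18 -0.08 -0.  ] op 64.2
 shift [ 4.9  0.9 -1.1]
 turn [-0.002  0.004 -0.001] next-axes shift [ 4.9  0.9 -1.1]
```

Emit:
step_arm([
  [4,0.9,-1,0,0.003,0],
  [0,0,0,0,0,0],
  [0,0,0,0,0,0],
  [0,0,0,0,0,0],
  [0,0,0,0,0,0],
], grip=0)

```text
t: 14.1
eef_pos: [524.9, 300.8, 43.6]
tcp_rot: [0.627, 1.568, 0.831]
ft_force: [-0.4, 1.1, -1.1]
opening: 0.404
```

Emit:
step_arm([
  [-5,0,0,0,0,0],
  [-10,0,0,0,0,0],
  [-18,0,0,0,0,0],
  [-22,0,0,0,0,0],
  [-22,0,0,0,0,0],
  [-12,0,0,0,0,0],
  [-2,0,0,0,0,0],
  [0,0,0,0,0,0],
])

```text
t: 15.1
eef_pos: [524.4, 300.5, 141.8]
tcp_rot: [0.492, 1.567, 0.696]
ft_force: [0.8, -0.3, -3.9]
opening: 0.4
```

Run:
```python
from h import *
import cv2
go([524.7,300.5,42],11.8); st=env.state();im=env.read_camera('wrist'); cv2.imwrite('pics/w8.png',im[:,:,::-1])
print(env.state()['ft_force'])
```

```text
t 15.1 pos [524.4 300.5 141.8] jaw yaw 11.71 tilt 0.21 j [0.41 0.57 1.71 0.   0.85 0.21] F [ 0.79 -0.34 -3.88] op 38.0
 shift [99.8 -0.2 -0.1]
 turn [-0.002  0.003 -0.002] next-axes shift [99.8 -0.   0.3]
[ 0.64244562  0.02594309 -4.02816325]
```

View pics/w8.png

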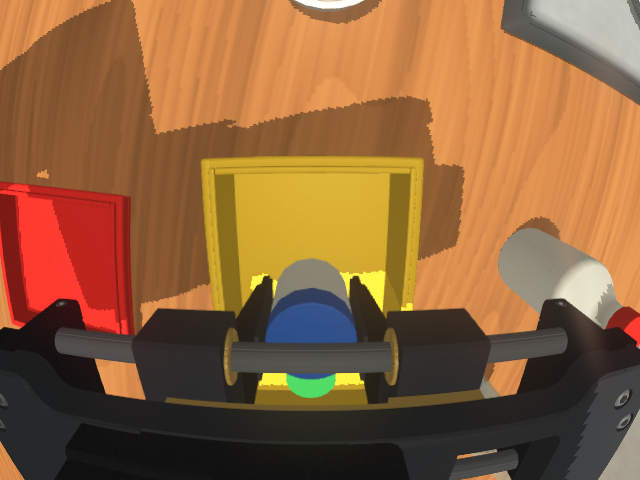

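Emit:
step_arm([
  [0,0,0,0,0,0],
  [0,0,0,0,0,0],
])

```text
t: 15.4
eef_pos: [524.0, 300.3, 140.3]
tcp_rot: [0.938, 1.569, 1.142]
ft_force: [-0.2, 0.1, -3.7]
opening: 0.4
```

Emit:
step_arm([
  [0,0,0,0,0,0],
])

```text
t: 15.52
eef_pos: [523.9, 300.3, 140.0]
tcp_rot: [1.298, 1.57, 1.502]
ft_force: [-0.2, 0.0, -3.9]
opening: 0.402
```

Emit:
step_arm([
  [14,0,0,0,0,0],
  [20,0,0,0,0,0],
  [22,0,0,0,0,0],
  [18,0,0,0,0,0],
  [8,0,0,0,0,0],
  [3,0,0,0,0,0],
  [0,0,0,0,0,0],
])

```text
t: 16.4
eef_pos: [523.3, 300.0, 48.5]
tcp_rot: [2.71, 1.569, 2.914]
ft_force: [0.0, 0.3, -3.4]
opening: 0.403
```

Emit:
step_arm([
  [2.5,0,0,0,0,0],
  [2,0,0,0,0,0],
  [0,0,0,0,0,0],
])

```text
t: 16.77
eef_pos: [523.8, 300.3, 45.0]
tcp_rot: [1.151, 1.57, 1.355]
ft_force: [-1.0, -0.1, -4.2]
opening: 0.398
```

Emit:
step_arm([
  [1.5,0,0,0,0,0],
  [1,0,0,0,0,0],
  [0,0,0,0,0,0],
])

```text
t: 17.15
eef_pos: [524.0, 300.4, 43.7]
tcp_rot: [0.678, 1.569, 0.883]
ft_force: [0.2, 0.8, -3.6]
opening: 0.402
```

Emit:
step_arm([
  [1.5,0,0,0,0,0],
  [1,0,0,0,0,0],
  [0,0,0,0,0,0],
])

```text
t: 17.52
eef_pos: [524.1, 300.5, 43.7]
tcp_rot: [0.482, 1.567, 0.687]
ft_force: [0.2, -0.8, -4.0]
opening: 0.4
```

Emit:
step_arm([
  [2.5,0,0,0,0,0],
  [1.5,0,0,0,0,0],
])

```text
t: 17.77
eef_pos: [524.2, 300.6, 43.3]
tcp_rot: [0.381, 1.566, 0.586]
ft_force: [-5.3, -3.5, 14.9]
opening: 0.402
```

The pot is on the tray floor. I'll ease off and release.

Emit:
step_arm([
  [0,0,0,0,0,0],
  [0,0,0,0,0,0],
])

```text
t: 18.02
eef_pos: [524.4, 300.6, 43.5]
tcp_rot: [0.362, 1.565, 0.567]
ft_force: [-1.0, -0.6, -0.8]
opening: 0.406
```

Emit:
step_arm([
  [0,0,0,0,0,0],
  [0,0,0,0,0,0],
  [0,0,0,0,0,0],
  [-10,0,0,0,0,0],
  [-22,0,0,0,0,0],
  [-25,0,0,0,0,0],
  [-15,0,0,0,0,0],
  [0,0,0,0,0,0],
], grip=60)

```text
t: 19.02
eef_pos: [524.6, 300.6, 119.2]
tcp_rot: [0.327, 1.564, 0.531]
ft_force: [0.7, 0.4, -1.1]
opening: 0.635
```

Run:
```python
from h import *
import cv2
go([545,207.5,105],11.8); st=env.state();im=env.read_camera('wrist'); cv2.imwrite('pics/w9.png',im[:,:,::-1])
plan([545,207.5,108],11.8,5)
```

```text
t 19.025 pos [524.6 300.6 119.2] jaw yaw 11.74 tilt 0.39 j [0.41 0.6  1.73 0.   0.8  0.21] F [ 0.71  0.39 -1.12] op 60.4
 shift [ 13.9 -95.4   1. ]
 turn [-0.001  0.006 -0.002] next-axes shift [ 14.2 -95.4   1. ]
[2, -19, 0, np.float64(-0.0), 0, 0]
[2, -19, 0, np.float64(-0.0), 0, 0]
[2, -19, 0, np.float64(-0.0), 0, 0]
[2, -19, 0, np.float64(-0.0), 0, 0]
[2, -19, 0, np.float64(-0.0), 0, 0]
```

View pics/w9.png

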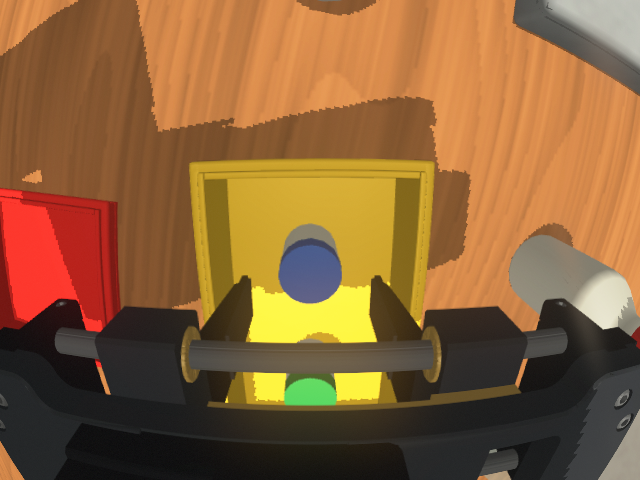

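The blue pot stands upright in the tray at (310,272). I'll move to green.

Emit:
step_arm([
  [0,-14,0,0,0.003,0],
  [0,-24,0,0,0.003,0],
  [2,-26,0,0,0,0],
  [4,-20,0,0,0,0],
  [4,-8,0,0,0,0],
  [0,0,0,0,0,0],
])

```text
t: 19.82
eef_pos: [542.6, 204.4, 103.7]
tcp_rot: [2.973, 1.563, -3.105]
ft_force: [-0.1, -0.8, 0.7]
opening: 0.628
```

Run:
```python
from h import *
import cv2
go([545,207.5,43],11.8); st=env.state();im=env.read_camera('wrist'); cv2.imwrite('pics/w10.png',im[:,:,::-1])
print(w2wrist([545,207.5,58],st))
```

```text
t 19.825 pos [542.6 204.4 103.7] jaw yaw 11.71 tilt 0.44 j [0.25 0.6  1.8  0.   0.75 0.04] F [-0.05 -0.75  0.67] op 59.7
 shift [60.6  2.4  3.5]
 turn [-0.002 -0.008 -0.001] next-axes shift [60.7  2.5  3. ]
(np.float64(314.4778326202226), np.float64(279.5326045628425))
```

View pics/w10.png

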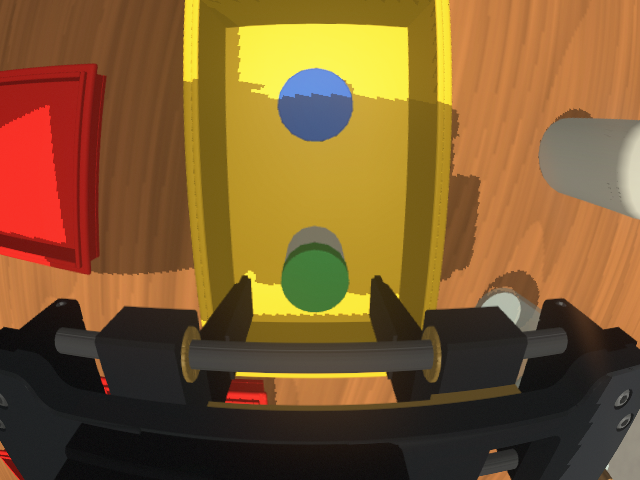

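The green cap is at (315,277), within 3 px of the prediction.

Emit:
step_arm([
  [10,1.5,1.5,0,-0.004,0],
  [16,1.5,1.5,0,-0.004,0],
  [16,0.5,0.5,0,0,0],
  [10,0,0,0,0,0],
  [5,0,0,0,0,0],
  [0,0,0,0,0,0],
])

```text
t: 20.62
eef_pos: [544.5, 211.1, 41.8]
tcp_rot: [1.635, 1.569, 1.842]
ft_force: [-0.5, -1.1, -0.0]
opening: 0.63
```

Run:
```python
from h import *
go([545,208.3,43.5],11.8)
```

```text
t 20.625 pos [544.5 211.1  41.8] jaw yaw 11.88 tilt 0.08 j [0.26 0.69 1.82 0.   0.62 0.05] F [-0.53 -1.13 -0.  ] op 59.9
 shift [-1.7 -2.9 -0.1]
 turn [ 0.001 -0.    -0.001] next-axes shift [-1.7 -2.9 -0.1]
```

Emit:
step_arm([
  [-1.5,-2.5,0,0,0,0],
  [0,0,0,0,0,0],
  [0,0,0,0,0,0],
  [0,0,0,0,0,0],
  [0,0,0,0,0,0],
  [0,0,0,0,0,0],
], grip=0)

```text
t: 21.38
eef_pos: [545.5, 208.5, 44.6]
tcp_rot: [0.711, 1.569, 0.918]
ft_force: [0.3, 0.4, -1.4]
opening: 0.394
```

Emit:
step_arm([
  [-5,0,0,0,0,0],
  [-10,0,0,0,0,0],
  [-18,0,0,0,0,0],
  [-22,0,0,0,0,0],
  [-22,0,0,0,0,0],
  [-10,0,0,0,0,0],
  [0,0,0,0,0,0],
  [0,0,0,0,0,0],
])

```text
t: 22.38
eef_pos: [545.1, 208.3, 136.6]
tcp_rot: [0.566, 1.568, 0.773]
ft_force: [0.5, -0.2, -1.4]
opening: 0.397
```

Emit:
step_arm([
  [0,0,0,0,0,0],
  [0,0,0,0,0,0],
])

```text
t: 22.62
eef_pos: [544.7, 208.2, 135.4]
tcp_rot: [1.414, 1.569, 1.621]
ft_force: [-0.7, -0.5, -1.0]
opening: 0.392
```

Emit:
step_arm([
  [0,0,0,0,0,0],
])

```text
t: 22.75
eef_pos: [544.6, 208.1, 135.0]
tcp_rot: [1.88, 1.569, 2.087]
ft_force: [0.1, 0.3, -1.5]
opening: 0.389
```

Green weighs about 1.3 N and blue about 3.9 N, so blue is heavier. I'll put green back.

Emit:
step_arm([
  [14,0,0,0,0,0],
  [20,0,0,0,0,0],
  [22,0,0,0,0,0],
  [15,0,0,0,0,0],
  [8,0,0,0,0,0],
  [2,0,0,0,0,0],
  [0,0,0,0,0,0],
])

```text
t: 23.62
eef_pos: [544.2, 208.1, 48.5]
tcp_rot: [2.356, 1.569, 2.563]
ft_force: [0.5, 0.1, -0.6]
opening: 0.391
```

Emit:
step_arm([
  [1,0,0,0,0,0],
])

```text
t: 23.75
eef_pos: [544.5, 208.2, 48.0]
tcp_rot: [1.851, 1.569, 2.058]
ft_force: [-0.3, -0.2, -1.5]
opening: 0.395
```

Emit:
step_arm([
  [2.5,0,0,0,0,0],
  [1.5,0,0,0,0,0],
  [0,0,0,0,0,0],
])

```text
t: 24.12
eef_pos: [544.8, 208.3, 44.5]
tcp_rot: [0.982, 1.569, 1.19]
ft_force: [0.0, -0.2, -1.2]
opening: 0.39
```

Emit:
step_arm([
  [1.5,0,0,0,0,0],
  [0.5,0,0,0,0,0],
])

```text
t: 24.38
eef_pos: [544.9, 208.3, 44.3]
tcp_rot: [0.635, 1.568, 0.842]
ft_force: [-0.8, 0.0, -0.2]
opening: 0.397
```

Emit:
step_arm([
  [1.5,0,0,0,0,0],
  [0,0,0,0,0,0],
])

```text
t: 24.62
eef_pos: [545.0, 208.3, 44.6]
tcp_rot: [0.41, 1.567, 0.618]
ft_force: [-0.6, -0.7, -0.5]
opening: 0.392
```

Emit:
step_arm([
  [1,0,0,0,0,0],
  [0,0,0,0,0,0],
  [0,0,0,0,0,0],
  [-8,0,0,0,0,0],
  [-20,0,0,0,0,0],
  [-25,0,0,0,0,0],
  [-15,0,0,0,0,0],
  [0,0,0,0,0,0],
], grip=60)

```text
t: 25.62
eef_pos: [545.0, 208.3, 114.3]
tcp_rot: [0.404, 1.567, 0.612]
ft_force: [0.3, -0.1, -0.2]
opening: 0.631
```

Run:
```python
from h import *
import cv2
go([524.4,300.5,108],11.8); st=env.state();im=env.read_camera('wrist'); cv2.imwrite('pics/w11.png',im[:,:,::-1])
```

```text
t 25.625 pos [545.  208.3 114.3] jaw yaw 11.88 tilt 0.2 j [0.25 0.58 1.79 0.   0.77 0.04] F [ 0.33 -0.05 -0.2 ] op 60.0
 shift [ 6.4 94.5 -1.2]
 turn [ 0.001  0.003 -0.001] next-axes shift [ 6.3 94.5 -1.3]
```

View pics/w11.png

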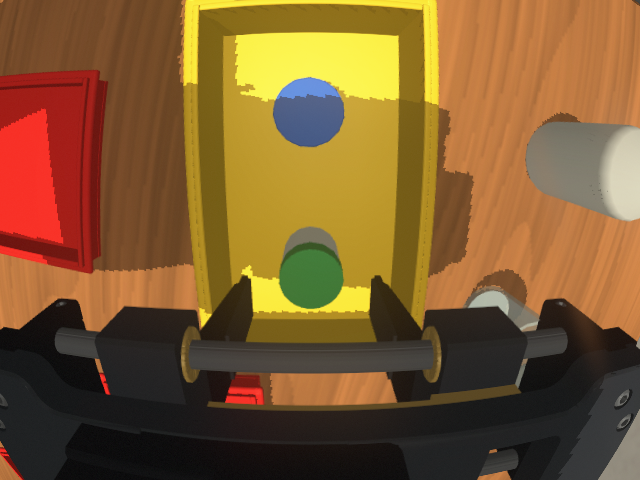

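Both pots are standing, with green at (311,274) and blue at (309,112). I'll go back to blue.

Emit:
step_arm([
  [0,14,0,0,0,0],
  [0,24,0,0,0,0],
  [2,26,0,0,0,0],
  [2,20,0,0,0,0],
  [2,7,0,0,0,0],
  [0,0,0,0,0,0],
])

```text
t: 26.42
eef_pos: [523.3, 302.1, 103.4]
tcp_rot: [3.001, 1.567, -3.075]
ft_force: [-0.3, -0.2, 0.2]
opening: 0.633
```

Run:
```python
from h import *
go([524.4,300.5,44],11.8)
```

```text
t 26.425 pos [523.3 302.1 103.4] jaw yaw 11.88 tilt 0.22 j [0.41 0.62 1.74 0.   0.78 0.21] F [-0.28 -0.23  0.19] op 60.2
 shift [59.4 -1.8  1. ]
 turn [ 0.001 -0.004 -0.001] next-axes shift [59.4 -1.8  0.7]
```

Emit:
step_arm([
  [10,-1,0.5,0,-0.003,0],
  [16,-1,0.3,0,0,0],
  [16,0,0,0,0,0],
  [10,0,0,0,0,0],
  [4,0,0,0,0,0],
  [0,0,0,0,0,0],
])

```text
t: 27.18
eef_pos: [524.8, 298.0, 42.3]
tcp_rot: [-3.131, 1.568, -2.926]
ft_force: [-0.1, 0.2, -0.2]
opening: 0.628
```

Run:
```python
from h import *
go([524.4,300.5,44],11.8)
```

```text
t 27.175 pos [524.8 298.   42.3] jaw yaw 11.74 tilt 0.14 j [0.41 0.71 1.77 0.   0.66 0.2 ] F [-0.08  0.24 -0.17] op 59.7
 shift [-1.7  2.5  0.1]
 turn [-0.001 -0.003  0.   ] next-axes shift [-1.7  2.5  0.1]
```

Emit:
step_arm([
  [-1.5,2,0,0,-0.002,0],
  [0,0,0,0,0,0],
  [0,0,0,0,0,0],
  [0,0,0,0,0,0],
  [0,0,0,0,0,0],
  [0,0,0,0,0,0],
], grip=0)

```text
t: 27.92
eef_pos: [524.6, 300.5, 44.9]
tcp_rot: [0.283, 1.57, 0.488]
ft_force: [0.4, -0.5, -1.6]
opening: 0.402
```

Emit:
step_arm([
  [-5,0,0,0,0,0],
  [-10,0,0,0,0,0],
  [-18,0,0,0,0,0],
  [-24,0,0,0,0,0],
  [-26,0,0,0,0,0],
  [-24,0,0,0,0,0],
  [-12,0,0,0,0,0],
  [0,0,0,0,0,0],
])

```text
t: 28.92
eef_pos: [524.1, 300.2, 173.5]
tcp_rot: [0.225, 1.567, 0.431]
ft_force: [0.3, 0.2, -3.8]
opening: 0.404
```

Run:
```python
from h import *
import cv2
im=env.read_camera('side'); cv2.imwrite('pics/d12.png',im[:,:,::-1])
go(None); plan([475,1,162],11.8,9)
```

```text
t 28.975 pos [524.  300.1 172.8] jaw yaw 11.76 tilt 0.15 j [0.41 0.53 1.69 0.   0.92 0.21] F [ 0.05 -0.38 -3.46] op 38.3
[1, -31, -12, np.float64(-0.0), 0, 0]
[1, -31, -12, np.float64(-0.0), 0, 0]
[1, -31, -12, np.float64(-0.0), 0, 0]
[1, -31, -12, np.float64(-0.0), 0, 0]
[1, -31, -12, np.float64(-0.0), 0, 0]
[1, -31, -12, np.float64(-0.0), 0, 0]
[1, -31, -12, np.float64(-0.0), 0, 0]
[1, -31, -12, np.float64(-0.0), 0, 0]
[1, -31, -12, np.float64(-0.0), 0, 0]
```

View pics/d12.png

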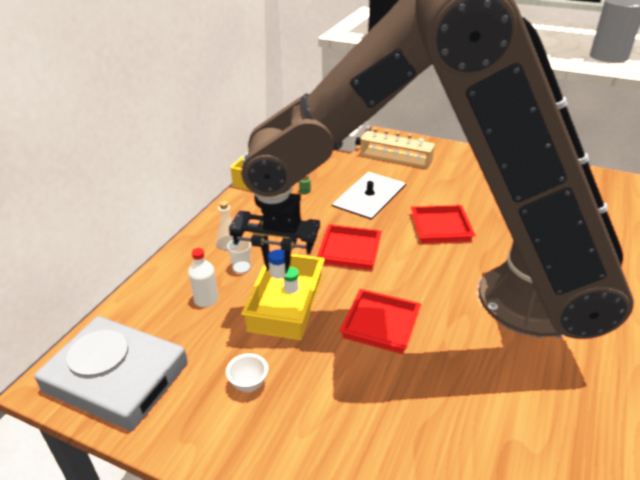

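Blue is held above the rim at (277,262), and green stands in the tray at (291,281). I'll carry blue to the middle red tray. It is farthest from the base, at about 475 mm, against 382 and 346 mm for the other two.

Emit:
step_arm([
  [0,-14,-5,0,0,0],
  [0,-24,-9,0,0,0],
  [0,-32,-12,0,0,0],
  [0,-36,-13,0,0,0],
  [1,-36,-13,0,0,0],
  [1,-36,-13,0,0,0],
  [1,-36,-13,0,0,0],
  [1,-30,-11,0,0,0],
])

```text
t: 29.98
eef_pos: [480.3, 31.3, 162.3]
tcp_rot: [3.129, 1.561, -2.947]
ft_force: [0.6, -0.1, -3.7]
opening: 0.402
```

Run:
```python
from h import *
go([475,1,161],11.8)
```

```text
t 29.975 pos [480.3  31.3 162.3] jaw yaw 11.9 tilt 0.57 j [-0.07  0.4   1.98 -0.    0.77 -0.28] F [ 0.63 -0.06 -3.72] op 38.2
 shift [  1.4 -28.5 -11.4]
 turn [ 0.002 -0.01  -0.   ] next-axes shift [  1.3 -28.6 -11.4]
```

Emit:
step_arm([
  [0,-12,-6,0,-0.004,0],
  [0,-5,-3,0,-0.003,0],
  [0,-1,0,0,0,0],
  [0,0,0,0,0,0],
])

```text
t: 30.48
eef_pos: [473.7, 9.9, 161.4]
tcp_rot: [2.931, 1.566, 3.136]
ft_force: [0.2, -0.6, -4.1]
opening: 0.403
```

Run:
```python
from h import *
import cv2
go([475,1,161],11.8)
for n in('scene','side','wrist'):
  cv2.imwrite(f'pics/{n}13.png',env.read_camera(n)[:,:,::-1])
```

```text
t 30.475 pos [473.7   9.9 161.4] jaw yaw 11.74 tilt 0.29 j [-0.12  0.39  2.01 -0.    0.75 -0.32] F [ 0.2  -0.64 -4.15] op 38.3
 shift [ 0.3 -9.  -0.5]
 turn [-0.001 -0.005 -0.001] next-axes shift [ 0.4 -9.  -0.5]
```

View pics/scene13.png

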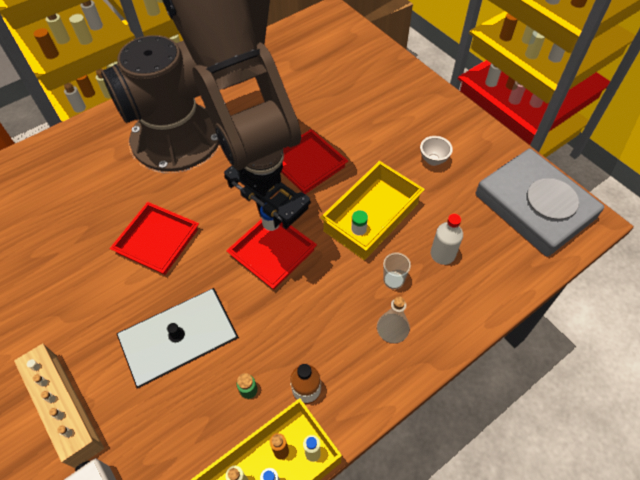

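View pics/wrist13.png

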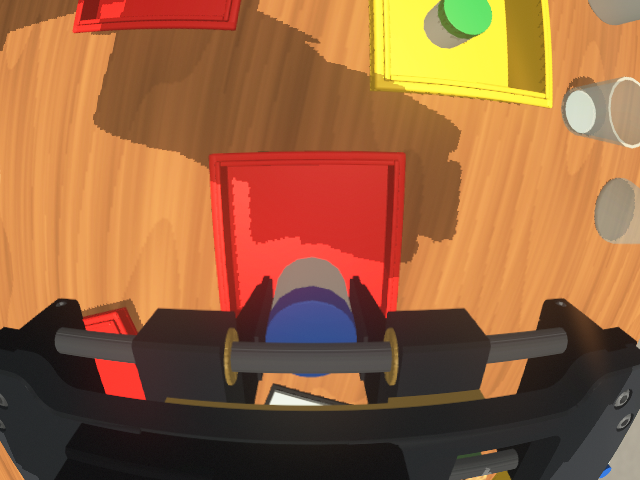

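View pics/side13.png

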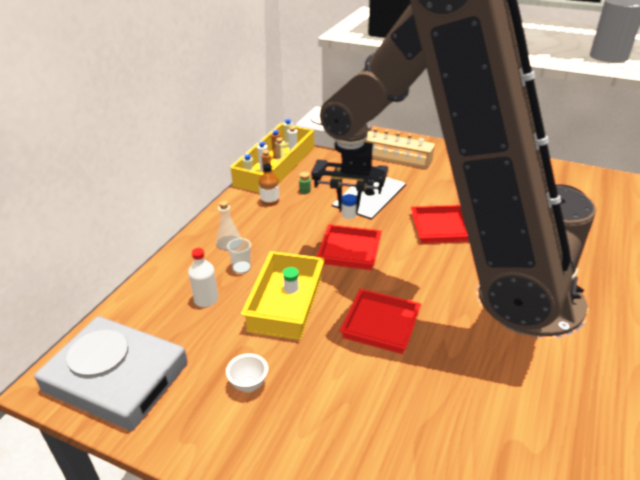

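The red tray's far corners are at wrist (210,155) and (405,153). I'll use them to check its centre.

Run:
```python
from h import *
st=env.state(); a=wrist2w(210,155,30,st);b=wrist2w(405,153,30,st); d=(b-a)/np.linalg.norm(b-a); n=np.array([d[1],-d[0],0]); print(a,b,np.linalg.norm(b-a),(a+b)/2+70*n); go([474,1,161],11.8)
print(pix2w('scene',*[272.5,250.5],30))
```

```text
[386.21073655  59.7540144   30.        ] [529.71609127  91.00912138  30.        ] 146.86956303324212 [472.86001634   6.98499461  30.        ]
t 30.625 pos [473.6   9.9 161.4] jaw yaw 11.75 tilt 0.29 j [-0.12  0.39  2.01 -0.    0.75 -0.32] F [ 0.31  0.38 -3.63] op 38.3
 shift [ 0.4 -8.8 -1.5]
 turn [-0.001 -0.005 -0.001] next-axes shift [ 0.4 -8.8 -1.5]
[483.48536591  -4.81191013  30.        ]
```

Emit:
step_arm([
  [0,-5,0,0,-0.003,0],
  [0,-3,0,0,0,0],
  [0,0,0,0,0,0],
  [0,0,0,0,0,0],
  [0,0,0,0,0,0],
])

```text
t: 31.25
eef_pos: [475.5, 2.1, 161.3]
tcp_rot: [2.584, 1.569, 2.79]
ft_force: [0.6, 0.3, -3.1]
opening: 0.404
```

Run:
```python
from h import *
go([474,1,161],11.8); print(np.abs(env.state()['qvel']).max())
```

```text
t 31.25 pos [475.5   2.1 161.3] jaw yaw 11.8 tilt 0.11 j [-0.13  0.39  2.    0.    0.75 -0.34] F [ 0.61  0.3  -3.06] op 38.4
 shift [ 0.3 -0.7 -1.7]
 turn [-0.    -0.002 -0.001] next-axes shift [ 0.3 -0.7 -1.7]
0.0021910988461004187
```

The arm is still, with TCP (475.5, 2.1, 161.3) at the centre of the red tray and the pot's underside at about 120 mm. I'll hand in.

Run:
```python
from cell import env
print(env.job_done())
```

```text
the job is handed in; nothing more can be done
None
```

The job is handed in. The cover is on the black mat, and the gripper is holding the blue-capped pot still over the farthest red tray. The green-capped pot is back in the yellow tray. The hand-in gave no verdict.

- **Cover:** lifted off by its knob and laid on the mat. The wrist view showed an even black margin around it, and the last pictures showed it still lying there.
- **Weights:** blue read about 3.9 N and green about 1.3 N, with noise of roughly 0.5 N per reading. Blue is clearly the heavier, and I lifted it first as asked.
- **Final hold:** the tool was at (475.5, 2.1, 161.3) mm and tilted 0.1°. That puts the pot's underside at about 120 mm, worked out from the height at which I gripped it. The arm was still, with joint speeds about 0.002 rad/s, and the force reading (−3.1 N, noisy) showed it still carrying the pot.
- **Lighter pot and glassware:** the last pictures showed green upright in the yellow tray and the other glassware where it started.

**Disagreements:**
- The estimates of the red tray's centre differed by up to about 12 mm between views. I used a middle value, well inside the 40 mm allowed.
- When I first set blue back down, the pot was pressed onto the tray floor with a brief force reading of about 15 N. I let the arm settle before releasing, and the pot stayed upright.

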